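# Nest the blue splint on the green one in the splint rack and lock them in

## Robot

A 7-joint arm with a two-finger parallel gripper is mounted at the origin on a cart in front of the work surface, level with it; the furniture and walls round the work are solid. World frame = base frame: x ahead of the robot, y to its left, z up, the work surface at z = 0. Lengths are in m, angles in rad, forces in N, time in s.
With the tool pointing down it reaches from about 0.425 to 0.925 m from the base axis. Payload 6.8 kg.
Tool frame: the origin (TCP) lies on the centre line of the jaws, within the pads' length; the fingertips stand 14 mm ahead of it and the grasp point (between the pads) lies 5 mm behind it (r.nose_length is the distance from the TCP to the fingertips, in m); z points along the fingers, y is the direction in which the jaws open and shut (so a half turn about z gives the same grasp; the last joint's range is limited). The gripper opens to 85 mm and grips with 20 to 120 N. Pads are 22 mm wide; open, the fingers measure 114 mm over their backs; the gripper's body (76 mm by 85 mm) begins 54 mm behind the grasp point. The pads swing forward as they close: fully open they stand 13 mm farther back than shut.
Start: joints at [-1.267, 0.477, 0.022, 1.555, -0.011, 1.109, -0.083], TCP at [0.27, 0.619, 0.245] pointing down, gripper open.
Joint ranges: [-2.96, 2.96], [-0.34, 2.1], [-1.41, 1.46], [0.24, 2.44], [-1.37, 4.51], [0.17, 1.92], [-2.96, 2.96]. Speed limits (rad/s): [2.39, 2.39, 3.14, 3.14, 3.14, 3.14, 3.14].

## Interface

Orientations are given as a rotation vector (axis times angle).
In Python, from bench import r, imaging, look_for, outline_of gives the robot as it stands. The module is installed in compiled form; this text tells all that it offers.
- The arm moves only by the tool carry_out, never from a script. Its arguments are lists of equal length, an entry for each row: "offset": the shift along the tool's x, y, z as a fraction of full scale, a list of three; "turn": the turn, a rotation vector about the tool's x, y, z as a fraction of full scale, a list of three. A call has 1 to 8 rows; each row is the pose to reach, as a shift and turn from the pose commanded when the call began, along the tool's axes at that moment; what a row does not reach only later rows make up. Full scale, the value 1, is 0.5 m for a shift and 1.5 rad for a turn. A row lasts 1/10 s, in which the tool goes at most 50 mm and 8.59 degrees, less where a joint would pass 70% of its speed; a pose out of reach is approached as far as the arm can. A call with a number of a shift or a turn outside -1 to 1 is refused whole. A call with a gripper value outside its range is refused whole. "hand" is the closure, from 0 (fully open) to 1 (shut), set as the call begins (left out, the last holds). The fingers move at their own pace and stop on an object; "force" is the grip in N (left out, the last holds). Time passes only in rows, so rows that repeat a pose let the fingers close. It gives the time, the measured TCP pose, the force and the opening at its end, in the units of the state.
- r.get_obs(): the state, without advancing time (a new reading comes with each control period).
- imaging.grab_frame(name): name is "scene" or "top" or "wrist"; returns a dict with "pixels" (480x640x3 uint8, red, green, blue), "fx", "fy", "cx", "cy" (pixels), "R" (3x3) and "t" (3): a world point X has camera coordinates R X + t. Camera axes: x right, y down, z forward; pixel columns grow to the right and rows downward; lengths in m; the calibration is good to about 2 mm. A picture is of the moment at which its call begins. There is no depth.
- r.hand_in(): hands the job in, once; it reports no verdict.
Trained networks look in the newest picture that a camera, given by its name, has taken for a name from the list of things; names that differ only in an ending like _2 or _b are one class to them, and where a whole thing is asked for, a point or a joint stands for the part that bears it (a point fixed in the world has none). Each returns a list of dicts, best first, with "score" (0 to 1); they miss things now and then, are a little off and sometimes report something else, mostly with a low value. They report only what shows in the picture. A call takes as long as a camera call. They do not tell look-alikes from the thing itself.
- look_for(query, camera): "xyz" ([x, y, z] in m, in the coordinates of the camera as it stood for that picture, good to about 4 mm: the middle of the surface that is visible of it).
- outline_of(query, camera): "region" (480x640 bool, what is visible of it).
The state is a dict: "clock": time; "joints": joint angles; "qvel": joint speeds; "tau": joint torques, N m; "tcp_pos": TCP position; "orientation": TCP orientation; "contact_force": force on the tool from outside, world axes, zero at the start; "moment": the same for the moment, N m; "grip_width": finger opening in m.
Only numpy, scipy, OpenCV 4.12 (cv2) and the standard library are available. Lean on these libraries where they do the work, as an engineer would, in place of code of your own. Each camera call takes 0.05 s, during which the arm holds its last target. There are 200 camera calls.

## Task

In the splint rack, first push the green angle splint along its ridge until it is up against the end stop. Then lift the blue splint off its stand, set it straddling the raised loading ridge of the rack and let go, and push it along the ridge over the green one until it is fully nested on it with both ends flush at the stop. Finally push the red-tabbed keeper bolt fully across behind the two splints; leave the yellow splint and the bottles and packs where they are.

Things in the scene. Friction and masses are not known exactly. Their poses are not given: they have to be found in the camera images.
- rack: fixed white splint rack, base 282 x 64 x 8 mm, origin on the work surface below the ridge bar, at the step between its two levels; +x along the ridge to the end stop, z up. Raised loading ridge x -135 to 0 mm (flat top 30 mm above the work surface), lower ridge x 0 to 126 mm (flat top 23 mm); tops 22 mm wide, flanks at 45 degrees centre a splint by gravity. A splint pushed off the loading ridge clears the lower one
- load_top (a point): middle of the flat top of the raised loading ridge (rack x -70 mm, 30 mm above the work surface): set the blue splint here, centred within about 15 mm along the ridge, its length along the ridge
- stop_face (a point): middle of the face of the end stop (rack x 126 mm, y 0, z 40 mm), an upright white plate 60 mm wide, top 53 mm above the work surface. A splint that touches it has its centre at rack x 76 mm and its near end at rack x 26 mm
- green_mid (a point): green splint, a right-angle section standing like a tent: 100 mm long (x axis, along its ridge line), 48 mm wide over its lower edges, 27 mm high, walls 4 mm, 60 g, slippery; point at its centre, half-way up (ridge line 13.4 mm above it). It straddles the lower rack ridge, 8 to 22 mm short of the stop; there its ridge line is 40.2 mm above the work surface and this point 26.8 mm
- blue_mid (a point): blue splint, identical in shape to the green one (mass varies, 45 to 80 g); point at its centre, half-way up (34.2 mm above the work surface on the stand or loading ridge; 32.4 mm when nested on the green one). The outer lower edges, where fingers can take it across its 48 mm width from above, are 10.6 mm below this point; nothing is beside them
- yellow_mid (a point): yellow splint, identical in shape, on the other ridge of the stand; point at its centre, half-way up. Not to be disturbed
- stand: fixed white stand, base 100 x 180 x 8 mm, origin under its centre; two short ridges (70 mm long, along its x axis, at y +60 and -60 mm), the blue splint on one and the yellow on the other, either way round, ridge lines 47.7 mm above the work surface
- keeper (a joint): keeper bolt, slides along the rack's +y across the ridge at rack x 12 mm: 0 m = withdrawn, 0.058 m = fully across behind the splints (end of travel). Stays where it is left; about 1 N to move. Starts nearly withdrawn
- keeper_tab (a point): middle of the outer face (facing rack -y) of the keeper's upright red tab, 26 mm wide along the rack's x, 8 mm thick, from 29 to 63 mm above the work surface, this point 52 mm above it; at rack x 12 mm, y = -116 mm + keeper value. Push this face towards the rack's +y
- dropper_red: small white eye-drop bottle with red cap, 25 mm diameter, 84 mm high, origin under its base; bystander
- dropper_green: small white eye-drop bottle with green cap, 25 mm diameter, 80 mm high, origin under its base; bystander
- lens_case: contact lens case with a white and a blue cap, 36 x 72 x 18 mm, origin under its base; bystander
- gauze_pack: sealed gauze pack, 55 x 95 x 9 mm, origin under its base; bystander
Things that resemble listed ones, but are neither listed nor needed, are in the scene too. Of the things that look like the part that bears green_mid, the larger one is meant.

How it is judged:
By the outcome, as a careful person would: the job done as asked, in the order asked, and still so for the second after the job is handed in, with the robot touching nothing.
It also fails if it takes over 67 s, if anything falls off the work surface, if the arm or the gripper's body presses on something with over 40 N, if the wrist force passes 120 N, or if a joint passes its speed limit or range.

## Working session

There is one attempt and no reset: what is moved stays moved. The work goes in short steps, Python scripts to look and compute and a tool call to move; the robot and the scene stay as the last step left them, time stands still between calls to the robot, and variables do not carry over. Pictures are saved under pics/ and viewed, about 8 in all and at most 12, crops included, and the job is handed in when it is done.

Besides the shell and the picture viewer there is one more tool, called by a JSON object that holds its "op" and its "data". carry_out: Moves the arm, as the interface text tells. Shift numbers are shares of 0.5 m and turn numbers shares of 1.5 rad, none past 1 either way. Its arguments: {"type":"object","properties":{"offset":{"type":"array","items":{"type":"array","items":{"type":"number","minimum":-1,"maximum":1}}},"turn":{"type":"array","items":{"type":"array","items":{"type":"number","minimum":-1,"maximum":1}}},"hand":{"type":"number"},"force":{"type":"number"}},"required":["offset","turn"]}

```bash
mkdir -p pics; cat > h.py <<'E'
import numpy as np, cv2
from bench import r, imaging, look_for, outline_of
from scipy.spatial.transform import Rotation as Ro
def w(f,p): return f["R"].T@(np.array(p)-f["t"])
def px(f,X):
    c=f["R"]@np.array(X)+f["t"]; return np.array([f["fx"]*c[0]/c[2]+f["cx"],f["fy"]*c[1]/c[2]+f["cy"]])
def at_z(f,uv,z):
    d=f["R"].T@np.array([(uv[0]-f["cx"])/f["fx"],(uv[1]-f["cy"])/f["fy"],1]); o=-f["R"].T@f["t"]
    return o+d*(z-o[2])/d[2]
def save(f,n): cv2.imwrite(f"pics/{n}.png",f["pixels"][:,:,::-1])
E
python3 - <<'E'
from h import *
np.set_printoptions(precision=4,suppress=True)
o=r.get_obs(); print(o["clock"],o["tcp_pos"],o["orientation"],o["grip_width"],r.nose_length)
print(Ro.from_rotvec(o["orientation"]).as_matrix())
for cam in ["top","scene"]:
    f=imaging.grab_frame(cam); save(f,cam+"0"); print(cam,-f["R"].T@f["t"],f["fx"])
    for q in ["rack","stand","green_mid","blue_mid","yellow_mid","keeper_tab","dropper_red","dropper_green","lens_case","gauze_pack"]:
        print(q,[(round(d["score"],2),w(f,d["xyz"]).round(3).tolist(),px(f,w(f,d["xyz"])).round().astype(int).tolist()) for d in look_for(q,cam)[:4]])
E
```

```text
0.0 [0.27   0.618  0.2443] [-0.6422 -3.075   0.0029] 0.08562778655488085 0.014
[[-0.9164  0.4002 -0.0006]
 [ 0.4002  0.9164 -0.0018]
 [-0.0002 -0.0018 -1.    ]]
top [ 0.387  -0.0335  1.3027] 507.7276877015589
rack [(0.79, [0.536, -0.151, 0.021], [355, 264])]
stand [(0.79, [0.533, 0.163, 0.01], [232, 268])]
green_mid [(0.87, [0.614, -0.167, 0.027], [360, 233]), (0.83, [0.638, -0.294, 0.011], [408, 225]), (0.19, [0.539, -0.15, 0.025], [355, 263])]
blue_mid [(0.77, [0.557, 0.108, 0.038], [252, 257]), (0.73, [0.611, -0.167, 0.029], [360, 234])]
yellow_mid [(0.87, [0.523, 0.22, 0.037], [207, 271])]
keeper_tab [(0.59, [0.556, -0.244, 0.04], [392, 255])]
dropper_red []
dropper_green []
lens_case [(0.84, [0.381, 0.026, 0.021], [286, 327])]
gauze_pack [(0.7, [0.422, -0.32, 0.011], [423, 308])]
scene [-0.3566  0.45    0.5253] 603.9319868529262
rack [(0.59, [0.539, -0.145, 0.02], [371, 263])]
stand []
green_mid [(0.69, [0.609, -0.156, 0.032], [357, 243]), (0.48, [0.644, -0.293, 0.014], [402, 234])]
blue_mid [(0.79, [0.542, 0.114, 0.036], [246, 281])]
yellow_mid [(0.73, [0.511, 0.228, 0.038], [187, 301])]
keeper_tab [(0.73, [0.546, -0.256, 0.045], [416, 241])]
dropper_red [(0.62, [0.731, 0.08, 0.037], [227, 239])]
dropper_green [(0.87, [0.792, 0.174, 0.033], [174, 238]), (0.46, [0.517, 0.162, 0.01], [225, 306])]
lens_case [(0.98, [0.365, 0.03, 0.015], [336, 328]), (0.19, [0.511, 0.228, 0.039], [187, 301])]
gauze_pack []
```

```bash
python3 - <<'E'
import cv2
a=cv2.imread("pics/top0.png"); c=a[180:360,180:450]; cv2.imwrite("pics/topc.png",cv2.resize(c,None,fx=2.96,fy=2.96,interpolation=cv2.INTER_CUBIC))
b=cv2.imread("pics/scene0.png");c=b[190:360,140:460]; cv2.imwrite("pics/scenec.png",cv2.resize(c,None,fx=2.5,fy=2.5,interpolation=cv2.INTER_CUBIC))
E
```

```text
(no output)
```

View pics/topc.png

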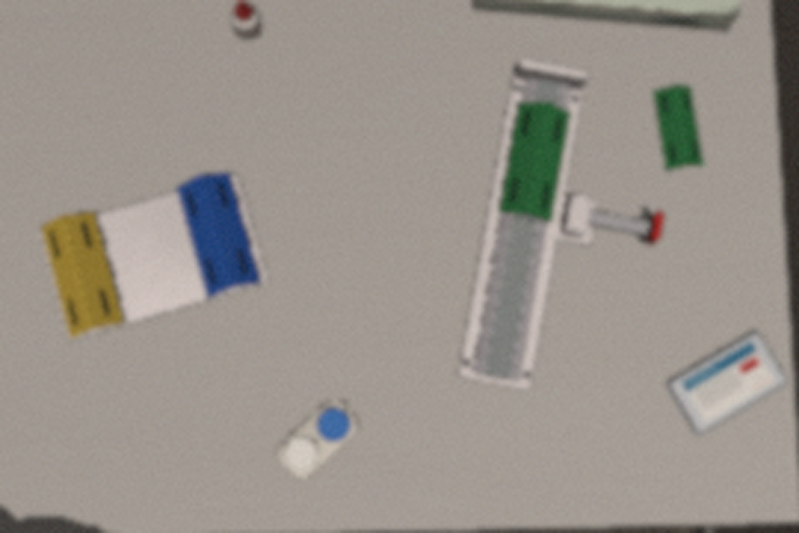

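View pics/scenec.png

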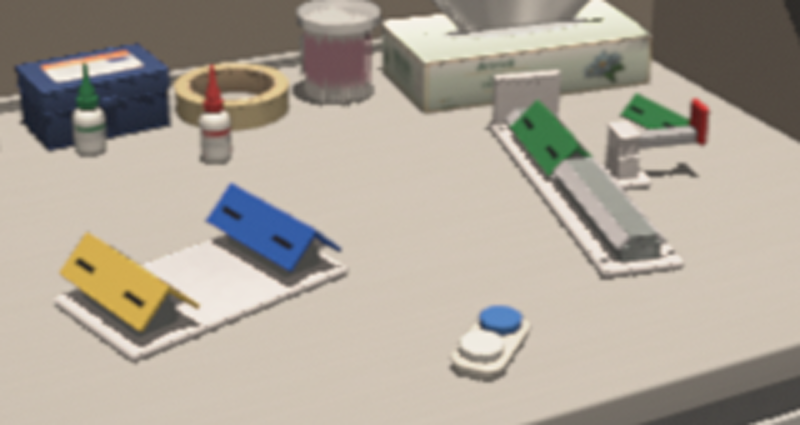

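The top view shows two green tents: one on the rack at (360,233) and a shorter one lying free at (408,225). The one on the rack fits, being larger and straddling the lower ridge short of the stop. Blue is at (252,257), yellow at (207,271) and the red tab at (402,256). Next I'll move over the stand and rack for a close look with the wrist camera.

{"op": "carry_out", "data": {"offset": [[-0.85, -0.65, -0.1], [-0.85, -0.65, -0.1], [-0.85, -0.65, -0.1], [-0.85, -0.65, -0.1], [-0.85, -0.65, -0.1], [-0.85, -0.65, -0.1], [-0.85, -0.65, -0.1], [-0.85, -0.65, -0.1]], "turn": [[0, 0, -0.4], [0, 0, -0.4], [0, 0, -0.4], [0, 0, -0.4], [0, 0, -0.4], [0, 0, -0.4], [0, 0, -0.4], [0, 0, -0.4]], "hand": 0}}

```text
clock: 1.9
tcp_pos: [0.4638, 0.2687, 0.283]
orientation: [-0.295, 3.127, 0.001]
contact_force: [0.4, 0.1, 0.4]
grip_width: 0.0854
```

```bash
cat >> h.py <<'E'
np.set_printoptions(precision=4,suppress=True)
def go(X,yaw):
    "fractions to reach TCP X pointing down, tool y axis at yaw from world +y"
    o=r.get_obs(); M=Ro.from_rotvec(o["orientation"]).as_matrix()
    s,c=np.sin(yaw),np.cos(yaw); T=np.array([[-c,-s,0],[-s,c,0],[0,0,-1.]])
    d=M.T@(np.array(X)-o["tcp_pos"]); print("go",np.array(X).round(4),"offset",d/.5,"turn",Ro.from_matrix(M.T@T).as_rotvec()/1.5,"len mm",np.linalg.norm(d)*1000)
E
python3 - <<'E'
from h import *
o=r.get_obs(); print(o["clock"],o["tcp_pos"],o["orientation"])
f=imaging.grab_frame("wrist"); save(f,"w1"); print(-f["R"].T@f["t"],f["fx"]);print(f["R"])
for q in ["blue_mid","stand","yellow_mid","rack","green_mid"]: print(q,[(d["score"],w(f,d["xyz"])) for d in look_for(q,"wrist")[:3]])
go([.53,.15,.295],.19); go([.54,-.10,.295],-.165)
E
```

```text
1.9 [0.4638 0.2687 0.283 ] [-0.2951  3.1271  0.0008]
[0.3938 0.2554 0.412 ] 412.77217066281094
[[-0.1856  0.9826  0.0004]
 [ 0.9427  0.1779  0.2823]
 [ 0.2773  0.0528 -0.9593]]
blue_mid [(0.9, array([0.5473, 0.1074, 0.037 ]))]
stand [(0.76, array([0.531 , 0.1537, 0.0109]))]
yellow_mid [(0.71, array([0.5207, 0.2258, 0.0373]))]
rack []
green_mid []
go [0.53  0.15  0.295] offset [-0.0868 -0.2646 -0.0253] turn [ 0.0004 -0.0001 -0.0002] len mm 139.83201957680427
go [ 0.54  -0.1    0.295] offset [-0.0121 -0.7594 -0.0256] turn [ 0.0004 -0.0002  0.2365] len mm 379.9864030952292
```

{"op": "carry_out", "data": {"offset": [[0.05, -0.84, -0.03], [0.05, -0.84, -0.03], [0.05, -0.84, -0.03], [0.05, -0.84, -0.03], [0.05, -0.84, -0.03], [0.05, -0.84, -0.03], [0.05, -0.84, -0.03], [0.05, -0.84, -0.03]], "turn": [[0, 0, 0.24], [0, 0, 0.24], [0, 0, 0.24], [0, 0, 0.24], [0, 0, 0.24], [0, 0, 0.24], [0, 0, 0.24], [0, 0, 0.24]], "hand": 1}}

```text
clock: 3.0
tcp_pos: [0.5149, -0.1257, 0.2968]
orientation: [0.263, 3.13, 0.001]
contact_force: [0.7, 0.6, 0.4]
grip_width: 0.0003
```

{"op": "carry_out", "data": {"offset": [[0, -0.1, 0], [0, -0.1, 0], [0, -0.1, 0]], "turn": [[0, 0, 0], [0, 0, 0], [0, 0, 0]]}}

```text
clock: 3.3
tcp_pos: [0.506, -0.1747, 0.2965]
orientation: [-0.27, -3.13, -0.0]
contact_force: [-0.1, 0.1, 0.3]
grip_width: -0.0
```

```bash
python3 - <<'E'
from h import *
o=r.get_obs(); print(o["clock"],o["tcp_pos"],o["orientation"],o["grip_width"])
f=imaging.grab_frame("wrist"); save(f,"w2"); 
for q in ["rack","green_mid","keeper_tab"]: print(q,[(d["score"],w(f,d["xyz"])) for d in look_for(q,"wrist")[:3]])
import pickle; pickle.dump(f,open("w2.pkl","wb"))
E
```

```text
3.3 [ 0.506  -0.1747  0.2965] [-0.2702 -3.1295 -0.0004] -1.3405970584043645e-05
rack [(0.61, array([ 0.5156, -0.1509,  0.027 ]))]
green_mid [(0.9, array([ 0.5879, -0.1627,  0.0261])), (0.82, array([ 0.6437, -0.2939,  0.0068]))]
keeper_tab [(0.94, array([ 0.5523, -0.2439,  0.0409]))]
```

View pics/w2.png

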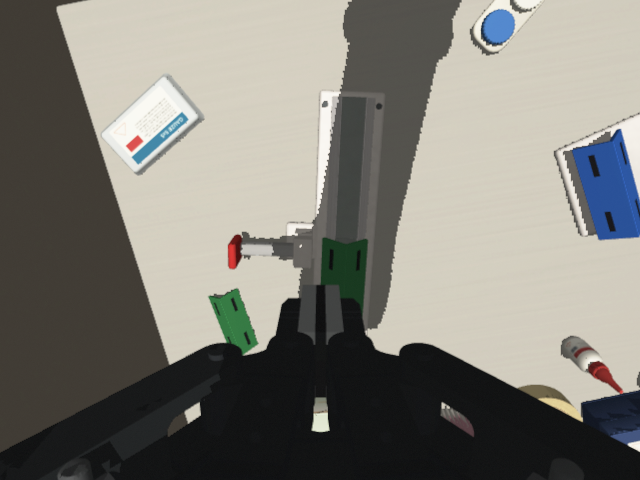

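The wrist view shows the rack with near base corners at about (320,93) and (384,95). The green splint's near end is at y≈240, the red tab is at (235,252), and the small green look-alike is at (233,318). An enlarged crop will give exact edges and confirm the green splint.

```bash
python3 - <<'E'
import cv2,numpy as np
a=cv2.imread("pics/w2.png")[80:330,210:410].astype(float); a=np.clip(a*1.6,0,255).astype(np.uint8)
a=cv2.resize(a,None,fx=2.4,fy=2.4,interpolation=cv2.INTER_CUBIC)
b=cv2.imread("pics/top0.png")[195:315,325:425];b=cv2.resize(b,(500,600),interpolation=cv2.INTER_CUBIC)[:600,:320]
cv2.imwrite("pics/c2.png",np.hstack([a,b]) if a.shape[0]==b.shape[0] else a); print(a.shape,b.shape)
E
```

```text
(600, 480, 3) (600, 320, 3)
```

View pics/c2.png

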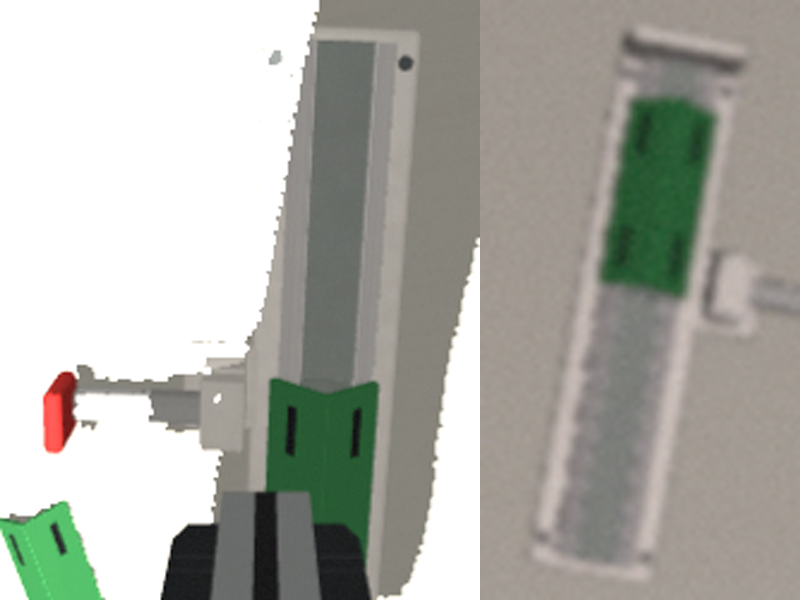

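```bash
python3 - <<'E'
from h import *
import pickle; f=pickle.load(open("w2.pkl","rb")); t=imaging.grab_frame("top")
P={"ridge near L":(342.5,97.5,.03),"ridge near R":(367.1,97.9,.03),"step L":(335.8,240.4,.03),"step R":(359.2,237,.03),"green apex":(346.3,243.3,.0402),"gl":(322.9,238.3,.0162),"gr":(367.9,239.2,.0162),"baseR near":(384.2,94,.008),"baseR far":(371.2,282,.008),"tab top":(239.5,236,.063),"tab bot":(230,267,.063)}
for k,v in P.items(): print(k,at_z(f,v[:2],v[2]))
print("top")
for k,v in {"base1":(336.4,305,.008),"base2":(359.4,310,.008),"stop1":(355,201.,.053),"stop2":(378.4,207.5,.053),"g1":(349.4,251,.0162),"g2":(366.4,254.2,.0162)}.items(): print(k,at_z(t,v[:2],v[2]))
E
```

```text
ridge near L [ 0.4277 -0.1401  0.03  ]
ridge near R [ 0.4319 -0.1181  0.03  ]
step L [ 0.5613 -0.1683  0.03  ]
step R [ 0.5619 -0.1447  0.03  ]
green apex [ 0.5628 -0.1585  0.0402]
gl [ 0.5611 -0.1814  0.0162]
gr [ 0.5702 -0.1355  0.0162]
baseR near [ 0.431 -0.099  0.008]
baseR far [ 0.622  -0.1383  0.008 ]
tab top [ 0.5314 -0.2542  0.063 ]
tab bot [ 0.5595 -0.2699  0.063 ]
top
base1 [ 0.4343 -0.1019  0.008 ]
base2 [ 0.4206 -0.1598  0.008 ]
stop1 [ 0.6929 -0.1533  0.053 ]
stop2 [ 0.6751 -0.212   0.053 ]
g1 [ 0.5706 -0.1383  0.0162]
g2 [ 0.5616 -0.1816  0.0162]
```

```bash
cat >> h.py <<'E'
O=np.array([.5620,-.1562,0]); YAW=-.202; e=np.array([np.cos(YAW),np.sin(YAW),0]); n=np.array([-np.sin(YAW),np.cos(YAW),0])
def rk(x,y,z): return O+x*e+y*n+np.array([0,0,z])
def inr(X): d=np.array(X)-O; return np.array([d@e,d@n,d[2]])
E
python3 - <<'E'
from h import *
go(rk(-.032,0,.0475),YAW)
E
```

```text
go [ 0.5307 -0.1498  0.0475] offset [-0.0403  0.0538  0.4982] turn [ 0.0003 -0.0002  0.0225] len mm 251.3340853868432
```

{"op": "carry_out", "data": {"offset": [[-0.04, 0.054, 0.2], [-0.04, 0.054, 0.4], [-0.04, 0.054, 0.44], [-0.04, 0.054, 0.48], [-0.04, 0.054, 0.498], [-0.04, 0.054, 0.498], [-0.04, 0.054, 0.498]], "turn": [[0, 0, 0.0225], [0, 0, 0.0225], [0, 0, 0.0225], [0, 0, 0.0225], [0, 0, 0.0225], [0, 0, 0.0225], [0, 0, 0.0225]]}}

```text
clock: 4.25
tcp_pos: [0.5302, -0.1506, 0.0467]
orientation: [-0.319, -3.123, -0.001]
contact_force: [-0.1, 0.6, 0.7]
grip_width: -0.0002
```

```bash
python3 - <<'E'
from h import *
print(inr(r.get_obs()["tcp_pos"])); go(rk(-.032,0,.0475),YAW)
f=imaging.grab_frame("scene"); c=f["pixels"][210:310,310:460,::-1]
cv2.imwrite("pics/s3.png",cv2.resize(c,None,fx=5,fy=5,interpolation=cv2.INTER_CUBIC))
E
```

```text
[-0.0322 -0.0009  0.0467]
go [ 0.5307 -0.1498  0.0475] offset [-0.0005  0.0017 -0.0016] turn [ 0.0002 -0.0013 -0.001 ] len mm 1.213388161303855
```

View pics/s3.png

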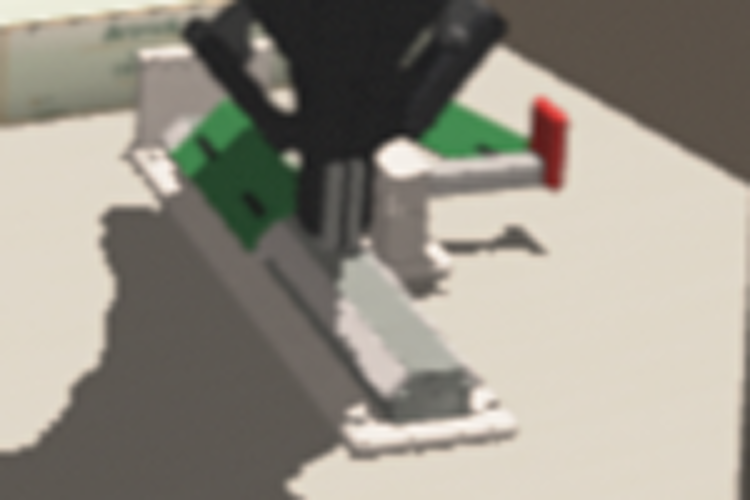

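The closed fingertips sit just above the loading ridge behind the green splint. I'll push it now.

{"op": "carry_out", "data": {"offset": [[-0.012, 0.001, 0], [-0.024, 0.001, 0], [-0.034, 0.001, 0], [-0.044, 0.001, 0], [-0.052, 0.001, 0], [-0.06, 0.001, 0], [-0.068, 0.001, 0], [-0.074, 0.001, 0]], "turn": [[0, 0, 0], [0, 0, 0], [0, 0, 0], [0, 0, 0], [0, 0, 0], [0, 0, 0], [0, 0, 0], [0, 0, 0]]}}

```text
clock: 5.1
tcp_pos: [0.5667, -0.1591, 0.0477]
orientation: [-0.322, -3.125, 0.0]
contact_force: [-0.0, -0.1, 0.5]
grip_width: 0.0001
```

{"op": "carry_out", "data": {"offset": [[-0.006, 0, 0], [-0.012, 0, 0], [-0.016, 0, 0], [-0.02, 0, 0], [-0.02, 0, 0]], "turn": [[0, 0, 0], [0, 0, 0], [0, 0, 0], [0, 0, 0], [0, 0, 0]]}}

```text
clock: 5.6
tcp_pos: [0.5751, -0.1608, 0.0475]
orientation: [-0.322, -3.122, -0.001]
contact_force: [-4.6, 1.4, 4.1]
grip_width: -0.0001
```

```bash
python3 - <<'E'
from h import *
o=r.get_obs();print(inr(o["tcp_pos"]),o["contact_force"])
E
```

```text
[ 0.0138 -0.0019  0.0475] [-4.583   1.4315  4.061 ]
```

{"op": "carry_out", "data": {"offset": [[-0.003, 0, 0], [-0.003, 0, 0]], "turn": [[0, 0, 0], [0, 0, 0]]}}

```text
clock: 5.8
tcp_pos: [0.5753, -0.1609, 0.0472]
orientation: [-0.322, -3.12, -0.002]
contact_force: [-8.4, 2.7, 5.1]
grip_width: -0.0003
```

{"op": "carry_out", "data": {"offset": [[0.02, 0, 0], [0.06, 0, 0], [0.06, 0, -0.15], [0.06, 0.1, -0.25], [0.06, 0.25, -0.3], [0.06, 0.35, -0.3], [0.06, 0.45, -0.3], [0.06, 0.45, -0.3]], "turn": [[0, 0, 0], [0, 0, 0], [0, 0, 0], [0, 0, 0], [0, 0, 0], [0, 0, 0], [0, 0, 0], [0, 0, 0]], "hand": 0}}

```text
clock: 6.6
tcp_pos: [0.5934, 0.0593, 0.1977]
orientation: [0.322, 3.122, 0.002]
contact_force: [0.7, 0.1, -0.1]
grip_width: 0.0851
```

```bash
python3 - <<'E'
from h import *
print(inr(r.get_obs()["tcp_pos"]))
f=imaging.grab_frame("wrist"); save(f,"w4"); import pickle; pickle.dump(f,open("w4.pkl","wb"))
t=imaging.grab_frame("top"); 
for cam,g in (("wrist",f),("top",t)):
  for q in ["green_mid","blue_mid","stand"]:
    for d in outline_of(q,cam)[:2]:
        m=d["region"].astype(np.uint8); v,u=np.nonzero(m); print(cam,q,d["score"],len(u),(u.min(),u.max(),v.min(),v.max()))
        if q=="blue_mid":
            b=cv2.boxPoints(cv2.minAreaRect(np.argwhere(m)[:,::-1].astype(np.float32))); print([at_z(g,p,.0236)[:2].round(4).tolist() for p in b])
save(t,"t4")
a=f["pixels"][:,:,::-1]; c=t["pixels"][195:315,190:410,::-1]; c=cv2.resize(c,None,fx=640/220,fy=640/220,interpolation=cv2.INTER_CUBIC)
cv2.imwrite("pics/m4.png",cv2.resize(np.vstack([a,c]),None,fx=.72,fy=.72))
E
```

```text
[-0.0125  0.2174  0.1977]
wrist green_mid 0.94 6453 (np.int64(15), np.int64(92), np.int64(255), np.int64(379))
wrist green_mid 0.7 10334 (np.int64(471), np.int64(584), np.int64(0), np.int64(143))
wrist blue_mid 0.71 9726 (np.int64(311), np.int64(428), np.int64(63), np.int64(217))
[[0.51, 0.0684], [0.4999, 0.1144], [0.6024, 0.1456], [0.6157, 0.0957]]
wrist stand 0.74 15877 (np.int64(304), np.int64(518), np.int64(9), np.int64(214))
top green_mid 0.85 364 (np.int64(400), np.int64(416), np.int64(208), np.int64(236))
top green_mid 0.83 758 (np.int64(349), np.int64(374), np.int64(205), np.int64(246))
top stand 0.74 738 (np.int64(349), np.int64(373), np.int64(206), np.int64(245))
```

View pics/m4.png

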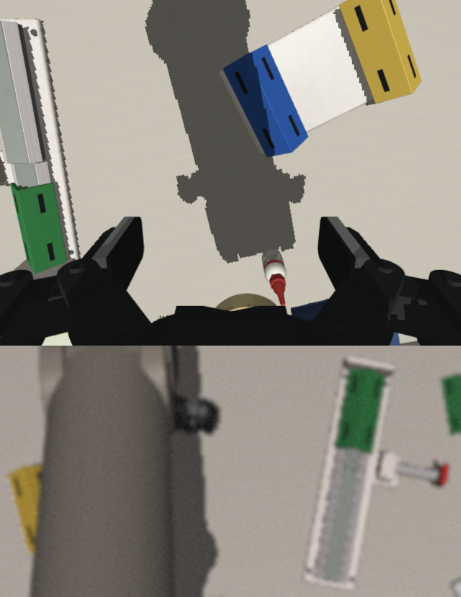

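```bash
python3 - <<'E'
from h import *
import pickle; f=pickle.load(open("w4.pkl","rb"))
m=outline_of("blue_mid","wrist")[0]["region"].astype(np.uint8)
c=max(cv2.findContours(m,0,2)[0],key=cv2.contourArea); p=cv2.approxPolyDP(c,5,True)[:,0]; print(p.tolist())
for q in p: print(at_z(f,q,.0236)[:2])
# model fit: project splint silhouette
from scipy.optimize import minimize
def sil(x,y,a,S=4):
    ea=np.array([np.cos(a),np.sin(a)]);na=np.array([-ea[1],ea[0]]);P=[]
    for s in(-.05,.05):
        for yy,z in((-.024,.0236),(.024,.0236),(0,.0476),(-.0212,.0208),(.0212,.0208)):
            P.append(px(f,np.r_[np.array([x,y])+s*ea+yy*na,z]))
    k=np.zeros((480,640),np.uint8); h=cv2.convexHull((np.array(P)*16).round().astype(np.int32)); cv2.fillConvexPoly(k,h,1,shift=4); return k
cost=lambda v: (sil(v[0]/100,v[1]/100,v[2]/10)!=m).sum()
s=minimize(cost,[55.6,10.7,2.3],method="Nelder-Mead",options=dict(initial_simplex=[[55.6,10.7,2.3],[56.2,10.7,2.3],[55.6,11.2,2.3],[55.6,10.7,3.]]))
print(s.x,s.fun,m.sum())
x,y,a=s.x[0]/100,s.x[1]/100,s.x[2]/10
go([x,y,.12],a)
E
```

```text
[[368, 63], [311, 98], [370, 217], [406, 211], [428, 189]]
[0.5003 0.1126]
[0.5145 0.0697]
[0.6075 0.0952]
[0.6085 0.1226]
[0.5952 0.1411]
[55.4408 10.5339  2.7621] 289.0 9726
go [0.5544 0.1053 0.12  ] offset [0.0951 0.0823 0.1525] turn [-0.0003 -0.0001 -0.3231] len mm 98.83491263096013
```

{"op": "carry_out", "data": {"offset": [[0.04, 0.04, 0.05], [0.095, 0.082, 0.1], [0.095, 0.082, 0.15], [0.095, 0.082, 0.17], [0.095, 0.082, 0.24], [0.095, 0.082, 0.3], [0.095, 0.082, 0.346], [0.095, 0.082, 0.346]], "turn": [[0, 0, -0.1], [0, 0, -0.2], [0, 0, -0.3], [0, 0, -0.323], [0, 0, -0.323], [0, 0, -0.323], [0, 0, -0.323], [0, 0, -0.323]], "hand": 0}}

```text
clock: 7.85
tcp_pos: [0.5523, 0.1053, 0.0206]
orientation: [0.433, -3.106, 0.002]
contact_force: [-0.6, 0.4, -0.5]
grip_width: 0.0853
```

```bash
python3 - <<'E'
from h import *
o=r.get_obs();print(o["tcp_pos"],o["contact_force"]); go([.5544,.1053,.023],.276)
f=imaging.grab_frame("scene"); c=f["pixels"][220:330,170:320,::-1]
cv2.imwrite("pics/s5.png",cv2.resize(c,None,fx=5,fy=5,interpolation=cv2.INTER_CUBIC))
E
```

```text
[0.5523 0.1053 0.0206] [-0.6013  0.3546 -0.5143]
go [0.5544 0.1053 0.023 ] offset [-0.0041 -0.0013 -0.0048] turn [-0.0003 -0.0039  0.0008] len mm 3.2128067458168323
```

View pics/s5.png

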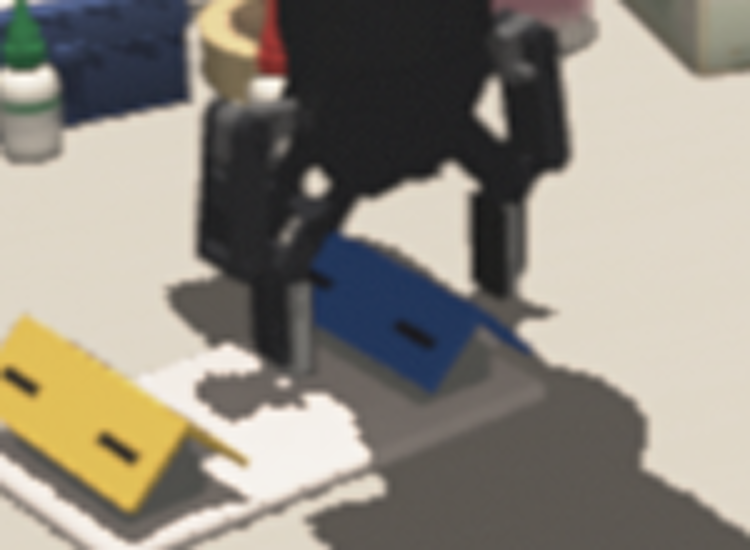

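The fingers straddle the blue splint about its middle and stay clear of the base. I'll close gently and lift.

{"op": "carry_out", "data": {"offset": [[0, 0, -0.004], [0, 0, -0.004], [0, 0, -0.004], [0, 0, -0.004], [0, 0, -0.004], [0, 0, -0.004], [0, 0, -0.004], [0, 0, -0.004]], "turn": [[0, 0, 0], [0, 0, 0], [0, 0, 0], [0, 0, 0], [0, 0, 0], [0, 0, 0], [0, 0, 0], [0, 0, 0]], "hand": 1, "force": 25}}

```text
clock: 8.7
tcp_pos: [0.5564, 0.105, 0.0271]
orientation: [-0.433, 3.108, -0.003]
contact_force: [1.2, -5.3, 5.0]
grip_width: 0.046
```

{"op": "carry_out", "data": {"offset": [[0, 0, -0.03], [0, 0, -0.08], [0, 0, -0.15], [0, 0, -0.22], [0, 0, -0.24], [0, 0, -0.24]], "turn": [[0, 0, 0], [0, 0, 0], [0, 0, 0], [0, 0, 0], [0, 0, 0], [0, 0, 0]]}}

```text
clock: 9.3
tcp_pos: [0.5557, 0.1077, 0.1479]
orientation: [-0.437, 3.107, 0.002]
contact_force: [0.7, 0.6, -0.9]
grip_width: 0.0456
```

```bash
python3 - <<'E'
from h import *
o=r.get_obs();print(o["tcp_pos"],o["contact_force"],o["grip_width"]); go(rk(-.070,0,.08),YAW)
f=imaging.grab_frame("scene"); g=imaging.grab_frame("wrist")
c=cv2.resize(f["pixels"][160:330,150:380,::-1],(640,473)); cv2.imwrite("pics/s6.png",cv2.resize(np.hstack([c,cv2.resize(g["pixels"][:,:,::-1],(631,473))]),None,fx=.62,fy=.62))
E
```

```text
[0.5557 0.1077 0.1479] [ 0.6899  0.5634 -0.8772] 0.04561759236255892
go [ 0.4934 -0.1422  0.08  ] offset [ 0.2581 -0.4462  0.1343] turn [0.0012 0.003  0.3209] len mm 266.33503046969577
```

View pics/s6.png

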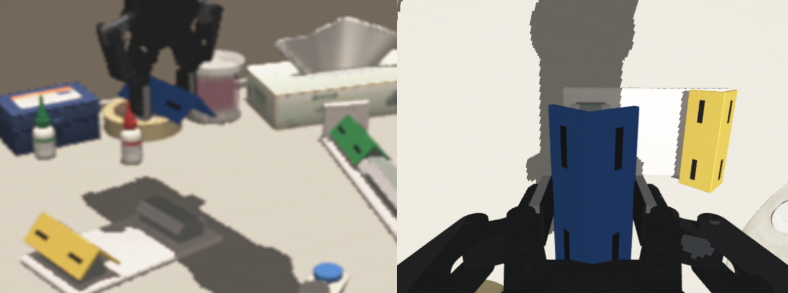

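{"op": "carry_out", "data": {"offset": [[0.04, -0.07, 0], [0.09, -0.16, 0], [0.14, -0.25, 0], [0.19, -0.33, 0], [0.23, -0.4, 0.02], [0.258, -0.446, 0.05], [0.258, -0.446, 0.08], [0.258, -0.446, 0.08]], "turn": [[0, 0, 0.06], [0, 0, 0.12], [0, 0, 0.18], [0, 0, 0.24], [0, 0, 0.3], [0, 0, 0.321], [0, 0, 0.321], [0, 0, 0.321]]}}

```text
clock: 10.2
tcp_pos: [0.489, -0.1432, 0.1025]
orientation: [-0.32, -3.119, 0.0]
contact_force: [-0.3, 1.2, -1.3]
grip_width: 0.0456
```

```bash
python3 - <<'E'
from h import *
o=r.get_obs();print(inr(o["tcp_pos"]),o["contact_force"],o["grip_width"]); go(rk(-.070,0,.028),YAW)
f=imaging.grab_frame("wrist"); d=outline_of("blue_mid","wrist")[0]; print(d["score"])
m=d["region"].astype(np.uint8); M=Ro.from_rotvec(o["orientation"]).as_matrix()
c=max(cv2.findContours(m,0,2)[0],key=cv2.contourArea); p=cv2.approxPolyDP(c,4,True)[:,0]
print([(q.tolist(),inr(at_z(f,q,o["tcp_pos"][2]+.0036-.003)).round(4).tolist()) for q in p])
E
```

```text
[-0.0741 -0.0019  0.1025] [-0.3061  1.1805 -1.3015] 0.045638056578289066
go [ 0.4934 -0.1422  0.028 ] offset [-0.0091  0.004   0.1489] turn [-0.0006 -0.0043 -0.0017] len mm 74.6182683019587
0.64
[([249, 173], [-0.1268, -0.0238, 0.1031]), ([261, 423], [-0.0333, -0.0241, 0.1031]), ([314, 430], [-0.0301, -0.0043, 0.1031]), ([382, 423], [-0.0331, 0.0212, 0.1031]), ([396, 175], [-0.126, 0.0221, 0.1031]), ([308, 183], [-0.1236, -0.0054, 0.1031])]
```

{"op": "carry_out", "data": {"offset": [[-0.012, 0.004, 0.04], [-0.012, 0.004, 0.08], [-0.012, 0.004, 0.11], [-0.012, 0.004, 0.13], [-0.012, 0.004, 0.14], [-0.012, 0.004, 0.147], [-0.012, 0.004, 0.149], [-0.012, 0.004, 0.149]], "turn": [[0, 0, 0], [0, 0, 0], [0, 0, 0], [0, 0, 0], [0, 0, 0], [0, 0, 0], [0, 0, 0], [0, 0, 0]]}}

```text
clock: 11.1
tcp_pos: [0.4985, -0.1422, 0.0312]
orientation: [0.318, 3.125, -0.0]
contact_force: [0.1, -1.0, -1.6]
grip_width: 0.0456
```

```bash
python3 - <<'E'
from h import *
o=r.get_obs();print(inr(o["tcp_pos"]),o["contact_force"],o["grip_width"])
E
```

```text
[-0.065   0.001   0.0312] [ 0.1148 -1.0101 -1.5785] 0.045610188175898195
```

{"op": "carry_out", "data": {"offset": [[0.004, 0, 0.004], [0.004, 0, 0.008], [0.004, 0, 0.008]], "turn": [[0, 0, 0], [0, 0, 0], [0, 0, 0]]}}

```text
clock: 11.4
tcp_pos: [0.4978, -0.1439, 0.0286]
orientation: [0.32, 3.121, -0.003]
contact_force: [-1.5, -4.6, 12.3]
grip_width: 0.0463
```

{"op": "carry_out", "data": {"offset": [[0, 0, 0], [0, 0, 0], [0, 0, 0], [0, 0, 0], [0, 0, 0], [0, 0, 0]], "turn": [[0, 0, 0], [0, 0, 0], [0, 0, 0], [0, 0, 0], [0, 0, 0], [0, 0, 0]], "hand": 0}}

```text
clock: 12.0
tcp_pos: [0.4961, -0.1415, 0.0268]
orientation: [-0.317, -3.125, -0.0]
contact_force: [0.6, 0.3, -0.2]
grip_width: 0.0857
```

{"op": "carry_out", "data": {"offset": [[0, 0, -0.05], [0, 0, -0.14], [0.1, 0, -0.22], [0.2, 0, -0.22], [0.2, 0, -0.22]], "turn": [[0, 0, 0], [0, 0, 0], [0, 0, 0], [0, 0, 0], [0, 0, 0]]}}

```text
clock: 12.5
tcp_pos: [0.3931, -0.1208, 0.137]
orientation: [-0.319, -3.122, -0.003]
contact_force: [-0.6, -0.7, -0.9]
grip_width: 0.0855
```

```bash
python3 - <<'E'
from h import *
o=r.get_obs();print(inr(o["tcp_pos"]),o["contact_force"],o["grip_width"]); go(rk(-.145,0,.0475),YAW)
f=imaging.grab_frame("scene"); g=imaging.grab_frame("wrist")
for q in ["blue_mid","green_mid"]: print(q,[(d["score"],inr(w(g,d["xyz"]))) for d in look_for(q,"wrist")[:2]])
c=cv2.resize(f["pixels"][190:320,290:460,::-1],(628,480)); cv2.imwrite("pics/s7.png",cv2.resize(np.hstack([c,g["pixels"][:,:,::-1]]),None,fx=.62,fy=.62))
E
```

```text
[-0.1726  0.0008  0.137 ] [-0.6222 -0.6717 -0.9281] 0.08554853367629019
go [ 0.4199 -0.1271  0.0475] offset [-0.0558 -0.0018  0.1787] turn [ 0.001  -0.0023 -0.001 ] len mm 93.63675701361298
blue_mid [(0.74, array([-0.0828, -0.0004,  0.0382]))]
green_mid []
```

View pics/s7.png

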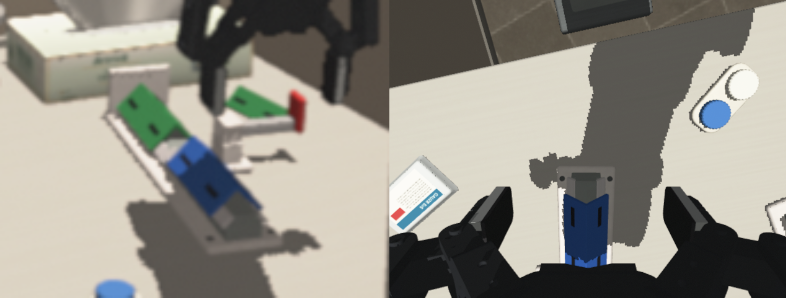

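{"op": "carry_out", "data": {"offset": [[-0.049, -0.002, 0.0], [-0.049, -0.002, 0.0], [-0.049, -0.002, 0.05], [-0.049, -0.002, 0.1], [-0.049, -0.002, 0.14], [-0.049, -0.002, 0.17], [-0.049, -0.002, 0.179], [-0.049, -0.002, 0.179]], "turn": [[0, 0, 0], [0, 0, 0], [0, 0, 0], [0, 0, 0], [0, 0, 0], [0, 0, 0], [0, 0, 0], [0, 0, 0]], "hand": 1}}

```text
clock: 13.5
tcp_pos: [0.4221, -0.1277, 0.0466]
orientation: [-0.318, -3.124, 0.0]
contact_force: [-0.1, -0.5, 0.7]
grip_width: -0.0
```

```bash
python3 - <<'E'
from h import *
o=r.get_obs();print(inr(o["tcp_pos"]),o["contact_force"],o["grip_width"]); go(rk(-.1,0,.048),YAW)
E
```

```text
[-0.1428 -0.0001  0.0466] [-0.1004 -0.4823  0.7168] -3.619533531832114e-05
go [ 0.464  -0.1361  0.048 ] offset [-0.0856  0.0003 -0.0029] turn [-0.0003 -0.0011 -0.0005] len mm 42.83106678294395
```

Now to push along: first 56 mm, then 60 mm, then check.

{"op": "carry_out", "data": {"offset": [[-0.01, 0, -0.002], [-0.022, 0, -0.002], [-0.036, 0, -0.002], [-0.05, 0, -0.002], [-0.064, 0, -0.002], [-0.08, 0, -0.002], [-0.096, 0, -0.002], [-0.112, 0, -0.002]], "turn": [[0, 0, 0], [0, 0, 0], [0, 0, 0], [0, 0, 0], [0, 0, 0], [0, 0, 0], [0, 0, 0], [0, 0, 0]]}}

```text
clock: 14.3
tcp_pos: [0.4775, -0.1389, 0.0484]
orientation: [-0.318, -3.125, -0.0]
contact_force: [-1.8, -0.0, 1.0]
grip_width: -0.0001
```

{"op": "carry_out", "data": {"offset": [[-0.015, 0, 0], [-0.03, 0, 0], [-0.045, 0, 0], [-0.06, 0, 0], [-0.075, 0, 0], [-0.09, 0, 0], [-0.105, 0, 0], [-0.12, 0, 0]], "turn": [[0, 0, 0], [0, 0, 0], [0, 0, 0], [0, 0, 0], [0, 0, 0], [0, 0, 0], [0, 0, 0], [0, 0, 0]]}}

```text
clock: 15.1
tcp_pos: [0.5365, -0.1509, 0.0484]
orientation: [0.317, 3.125, -0.0]
contact_force: [-2.0, 0.5, 0.0]
grip_width: -0.0001
```

```bash
python3 - <<'E'
from h import *
o=r.get_obs();print(inr(o["tcp_pos"]),o["contact_force"],o["grip_width"]); go(rk(.014,-.0005,.0475),YAW)
f=imaging.grab_frame("scene")
cv2.imwrite("pics/s8.png",cv2.resize(f["pixels"][190:320,290:460,::-1],(628,480)))
E
```

```text
[-0.026   0.0001  0.0484] [-1.9523  0.5055  0.0082] -5.235179028616505e-05
go [ 0.5756 -0.1595  0.0475] offset [-0.08   -0.0011  0.0018] turn [ 0.      0.0003 -0.0003] len mm 40.03653690638308
```

View pics/s8.png

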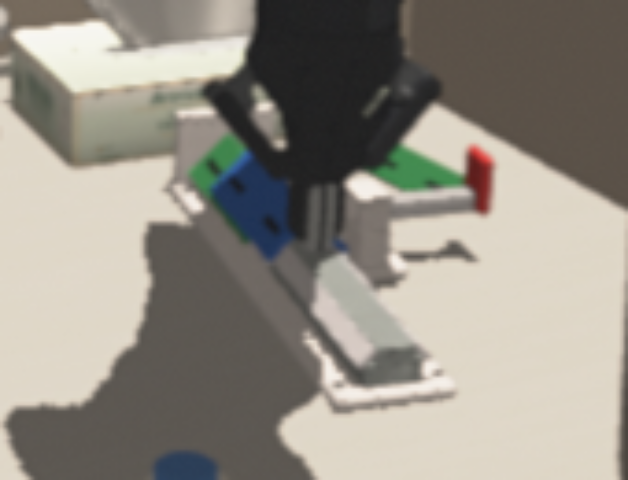

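{"op": "carry_out", "data": {"offset": [[-0.012, 0, 0.001], [-0.024, 0, 0.001], [-0.036, 0, 0.002], [-0.048, 0, 0.002], [-0.056, 0, 0.002], [-0.064, 0, 0.002], [-0.072, 0, 0.002], [-0.078, 0, 0.002]], "turn": [[0, 0, 0], [0, 0, 0], [0, 0, 0], [0, 0, 0], [0, 0, 0], [0, 0, 0], [0, 0, 0], [0, 0, 0]]}}

```text
clock: 15.95
tcp_pos: [0.5742, -0.1588, 0.0474]
orientation: [0.318, 3.125, -0.0]
contact_force: [-1.2, 0.1, 0.3]
grip_width: 0.0001
```

{"op": "carry_out", "data": {"offset": [[-0.004, 0, 0], [-0.006, 0, 0], [-0.008, 0, 0], [-0.01, 0, 0], [-0.01, 0, 0]], "turn": [[0, 0, 0], [0, 0, 0], [0, 0, 0], [0, 0, 0], [0, 0, 0]]}}

```text
clock: 16.45
tcp_pos: [0.5755, -0.1591, 0.0468]
orientation: [-0.318, -3.119, -0.002]
contact_force: [-8.7, 3.2, 7.1]
grip_width: -0.0
```

```bash
python3 - <<'E'
from h import *
o=r.get_obs();print(inr(o["tcp_pos"]),o["contact_force"],o["grip_width"])
E
```

```text
[ 0.0138 -0.0002  0.0468] [-8.6703  3.2399  7.1231] -3.0734995676751985e-05
```

Contact is at the same tool position as for green alone (rack x 13.8 mm), with about 9 N against the stop, so the ends are flush. I'll back off, lift, look, and go round to the keeper.

{"op": "carry_out", "data": {"offset": [[0.01, 0, 0], [0.05, 0, 0], [0.06, 0, -0.1], [0.06, -0.06, -0.2], [0.03, -0.16, -0.25], [0.01, -0.26, -0.25], [0.01, -0.33, -0.25], [0.01, -0.33, -0.25]], "turn": [[0, 0, 0], [0, 0, 0], [0, 0, 0], [0, 0, 0], [0, 0, 0], [0, 0, 0], [0, 0, 0], [0, 0, 0]]}}

```text
clock: 17.25
tcp_pos: [0.5381, -0.3298, 0.1741]
orientation: [0.334, 3.121, -0.01]
contact_force: [-0.9, -0.4, -0.4]
grip_width: 0.0001
```

```bash
python3 - <<'E'
from h import *
o=r.get_obs();print(inr(o["tcp_pos"]),o["grip_width"]); go(rk(.012,-.155,.054),YAW)
for cam in ["wrist","scene","top"]:
    f=imaging.grab_frame(cam); save(f,"k_"+cam)
    for q in ["keeper_tab","blue_mid","green_mid"]: print(cam,q,[(round(d["score"],2),inr(w(f,d["xyz"]))) for d in look_for(q,cam)[:2]])
g=cv2.imread("pics/k_wrist.png"); s=cv2.imread("pics/k_scene.png"); c=cv2.resize(s[200:300,310:440],(624,480),interpolation=cv2.INTER_CUBIC)
cv2.imwrite("pics/m9.png",cv2.resize(np.hstack([c,g]),None,fx=.63,fy=.63))
E
```

```text
[ 0.0114 -0.1749  0.1741] 7.01826646063261e-05
go [ 0.5427 -0.3105  0.054 ] offset [0.0002 0.0413 0.24  ] turn [-0.0042  0.0024 -0.0076] len mm 121.76122248876102
wrist keeper_tab [(0.89, array([ 0.012 , -0.085 ,  0.0418]))]
wrist blue_mid [(0.84, array([ 0.0672, -0.0159,  0.0345]))]
wrist green_mid [(0.63, array([ 0.0581, -0.0271,  0.016 ])), (0.55, array([ 0.0982, -0.1244,  0.0076]))]
scene keeper_tab [(0.76, array([ 0.0047, -0.0988,  0.047 ]))]
scene blue_mid [(0.89, array([0.066 , 0.0089, 0.0322]))]
scene green_mid []
top keeper_tab [(0.44, array([ 0.0115, -0.0883,  0.0429]))]
top blue_mid [(0.81, array([0.0759, 0.0009, 0.0328]))]
top green_mid [(0.66, array([ 0.1036, -0.1166,  0.0109])), (0.16, array([ 0.0085, -0.0867,  0.0421]))]
```

View pics/m9.png

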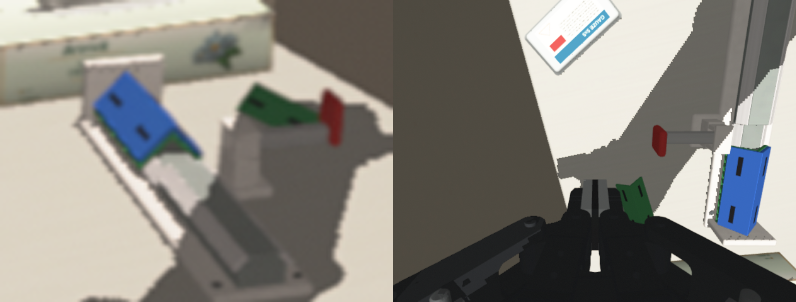

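Blue is nested on green at the stop, with its centre measured at rack x 76 mm. The keeper tab is still withdrawn. I'll descend outside the tab and push toward rack +y.

{"op": "carry_out", "data": {"offset": [[0, 0.03, 0.08], [0, 0.03, 0.16], [0, 0.03, 0.22], [0, 0.03, 0.24], [0, 0.05, 0.24], [0, 0.065, 0.24], [0, 0.08, 0.24], [0, 0.095, 0.24]], "turn": [[0, 0, -0.006], [0, 0, -0.006], [0, 0, -0.006], [0, 0, -0.006], [0, 0, -0.006], [0, 0, -0.006], [0, 0, -0.006], [0, 0, -0.006]]}}

```text
clock: 18.65
tcp_pos: [0.5517, -0.2735, 0.054]
orientation: [0.303, 3.124, -0.001]
contact_force: [0.0, -1.9, 0.9]
grip_width: 0.0001
```

{"op": "carry_out", "data": {"offset": [[0, 0.012, 0], [0, 0.024, 0], [0, 0.036, 0], [0, 0.048, 0], [0, 0.06, 0], [0, 0.07, 0], [0, 0.08, 0], [0, 0.09, 0]], "turn": [[0, 0, 0], [0, 0, 0], [0, 0, 0], [0, 0, 0], [0, 0, 0], [0, 0, 0], [0, 0, 0], [0, 0, 0]]}}

```text
clock: 19.45
tcp_pos: [0.5588, -0.2308, 0.0525]
orientation: [0.304, 3.126, -0.004]
contact_force: [-2.6, -14.7, -2.0]
grip_width: -0.0
```

```bash
python3 - <<'E'
from h import *
o=r.get_obs();print(inr(o["tcp_pos"]),o["contact_force"])
E
```

```text
[ 0.0118 -0.0737  0.0525] [ -2.581  -14.6634  -2.0386]
```

{"op": "carry_out", "data": {"offset": [[0, 0.006, 0], [0, 0.006, 0], [0, 0.006, 0]], "turn": [[0, 0, 0], [0, 0, 0], [0, 0, 0]]}}

```text
clock: 19.75
tcp_pos: [0.5586, -0.2309, 0.0525]
orientation: [0.309, 3.125, -0.008]
contact_force: [-0.4, -10.7, -2.7]
grip_width: -0.0
```

{"op": "carry_out", "data": {"offset": [[0, -0.03, 0], [0, -0.1, 0], [0, -0.12, -0.1], [0, -0.12, -0.2], [0.1, -0.12, -0.3], [0.15, -0.12, -0.4], [0.15, -0.12, -0.4]], "turn": [[0, 0, 0], [0, 0, 0], [0, 0, 0], [0, 0, 0], [0, 0, 0], [0, 0, 0], [0, 0, 0]]}}

```text
clock: 20.45
tcp_pos: [0.4727, -0.2716, 0.2553]
orientation: [0.306, 3.125, 0.001]
contact_force: [0.7, -0.6, -0.1]
grip_width: 0.0001
```

```bash
python3 - <<'E'
from h import *
print(inr(r.get_obs()["tcp_pos"]),r.get_obs()["contact_force"])
for cam in ["scene","wrist","top"]:
    f=imaging.grab_frame(cam); save(f,"z_"+cam)
    for q in ["keeper_tab","blue_mid","yellow_mid"]: print(cam,q,[(round(d["score"],2),inr(w(f,d["xyz"]))) for d in look_for(q,cam)[:2]])
g=cv2.imread("pics/z_wrist.png"); s=cv2.imread("pics/z_scene.png"); c=cv2.resize(s[200:300,310:440],(624,480),interpolation=cv2.INTER_CUBIC)
cv2.imwrite("pics/m10.png",cv2.resize(np.hstack([c,g]),None,fx=.63,fy=.63))
E
```

```text
[-0.0644 -0.131   0.2553] [ 0.7149 -0.5595 -0.1427]
scene keeper_tab [(0.69, array([ 0.0028, -0.0228,  0.0434])), (0.38, array([0.1179, 0.2645, 0.0364]))]
scene blue_mid [(0.65, array([0.0686, 0.0087, 0.0346]))]
scene yellow_mid [(0.64, array([-0.1234,  0.3664,  0.0392])), (0.57, array([-0.2265,  0.1467,  0.0143]))]
wrist keeper_tab [(0.84, array([ 0.0091, -0.0212,  0.0419]))]
wrist blue_mid [(0.66, array([ 0.052 , -0.0122,  0.0344])), (0.42, array([-0.0506, -0.0092,  0.0289]))]
wrist yellow_mid []
top keeper_tab [(0.45, array([ 0.0111, -0.018 ,  0.0431]))]
top blue_mid [(0.7, array([0.078 , 0.0029, 0.033 ]))]
top yellow_mid [(0.58, array([ 0.0095, -0.0215,  0.0444]))]
```

View pics/m10.png

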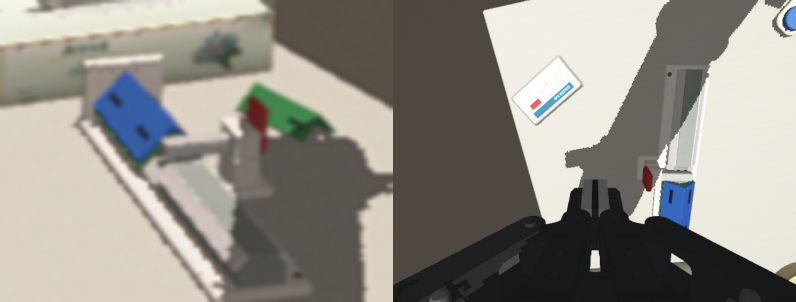

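The bolt crosses behind the nested pair, the tab has run up to its housing, and the robot is clear of everything.

```bash
python3 -c "
from h import *
print(r.hand_in(), r.get_obs()['clock'])"
```

```text
the job is handed in; nothing more can be done
the job is handed in; nothing more can be done
```

The job is done in the order asked and handed in at about 20.6 s of the 67 s allowed.

- **Green splint:** I pushed it up to the stop and felt it meet the stop, with the force rising to about 9 N and no further travel.
- **Blue splint:** I set it on the loading ridge, let go, and pushed it over the green one. The push ended at the same tool position as for green alone (rack x 13.8 mm), so the two ends should be flush.
- **Keeper bolt:** I pushed it until it stopped moving, at about 11–15 N. The tab face was then about 58 mm from the rack centre line, which is the end of its travel if the closed fingers are 29 mm thick, as I assumed.

**Last checks:**
- **Nesting:** The final pictures show the blue splint nested on the green at the stop and the bolt across behind both. The top camera put the blue splint's centre at rack x 76–78 mm, against 76 mm nominal. The scene and wrist cameras read lower (52–69 mm), probably because they see only part of it.
- **Keeper tab:** The networks put the tab about 65–75 mm further in than before, which disagrees with the 58 mm travel. They probably included part of the bolt, so I relied on the force stop and the pictures.
- **Bystanders:** The last scene picture put the yellow splint close to where it was at the start. I had no contact with the bottles, packs or small green look-alike, but did not re-measure them at the end.

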